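# Send the bird form home on its measuring slide

### The job

In the bird preparation workshop, two measuring slides stand on the bench. Push the white carriage that carries the straw-coloured bird form along its slide, away from the robot, until it snaps past the spring catch and sits fully home at the end stop. Leave the carriage with the brown squirrel form where it is.

Things in the scene. Friction and masses are not known exactly. Their poses are not given: they have to be found in the camera images.
- bird_slide: Fixed dark steel slide under the bird carriage, 310 (x) x 90 (y) x 20 mm high, turned up to 20 degrees from straight ahead, the left or right one of two. Origin: centre of its underside, on the bench. +x: direction to push; z up. Blue stop block, 46 mm above the bench, at its +x end; near it on the +y side the catch, a sprung brass roller in a blue housing 42 mm above the bench.
- bird_carriage (a joint): Travel (m) of the white carriage, 140 x 70 mm, top 36 mm above the bench, along the slide's +x: starts at 0 to 0.05, 0.130 is fully home against the stop. Friction about 1.5 N. From 0.107 a lobe on its side meets the sprung roller: the push rises to about 6 N, the peak is passed at 0.119; beyond 0.124 the spring drives it on to 0.130 and holds it. Let go before, it stays short.
- bird_tab (a point): Centre of the top edge of the red upright push tab at the near end of the bird carriage, 84 mm above the bench. Tab 12 mm thick (slide's x), 50 mm wide (y), 48 mm high above the carriage, which reaches 6 mm behind its near face. On the slide's centre line at x = joint value - 0.123 m. 30 mm free beyond it, then the straw-coloured bird form with head and beak, up to 110 mm above the bench.
- squirrel_tab (a point): The same point of the red push tab on the other carriage, which has the same size and slide but carries a dark brown squirrel form. To be left where it is.

How it is judged (in metres and radians):
At the end, for the whole second after the job is handed in: The bird carriage is past the spring catch, at rest within 5 mm of its end stop (travel above 0.125 m) (value of joint bird_carriage above 0.125 m and velocity of joint bird_carriage between -0.01 and 0.01 m/s); the robot touches nothing.
It fails at once if the squirrel carriage is moved by more than 10 mm (distance of squirrel_tab from where it was at the start of the episode above 0.01 m).
It also fails if it takes over 32 s, if anything falls off the work surface, if the arm or the gripper's body presses on something with over 40 N, if the wrist force passes 120 N, or if a joint passes its speed limit or range.

### The arm

A 6-joint arm with a two-finger parallel gripper is mounted at the origin on the work surface. World frame = base frame: x ahead of the robot, y to its left, z up, the work surface at z = 0. Lengths are in m, angles in degrees, forces in N, time in s.
With the tool pointing down it reaches from about 0.35 to 0.875 m from the base axis. Payload 4.2 kg.
Tool frame: the origin (TCP) lies on the centre line of the jaws, within the pads' length; the fingertips stand 19 mm ahead of it and the grasp point (between the pads) is the TCP; z points along the fingers, y is the line along which they close (so a half turn about z gives the same grasp; the last joint's range is limited). The gripper opens to 87 mm and grips with 3 to 60 N. Pads are 19 mm wide; open, the fingers measure 117 mm over their backs; the gripper's body (75 mm by 190 mm) begins 51 mm behind the grasp point.
Start: joints at [85.863, 22.042, 0.453, 0, -68.411, -14.817], TCP at [0.203, 0.591, 0.242] pointing down, gripper open.
Joint ranges: [-179.83, 179.83], [-69.29, 118.12], [-61.27, 80.66], [-181.25, 117.63], [-171.15, -9.14], [-177.46, 177.46]. Speed limits (degrees/s): [159.86, 159.86, 180, 180, 180, 180].

### API

Orientations are given as a 3x3 rotation matrix whose columns are the frame's x, y, z axes.
In Python, from station import sense, capture, finish_job, search_frame, masks_of gives the robot as it stands.
- The arm moves only by the tool drive_tool, never from a script. Its argument "rows" is a list of rows, each a list of 7 numbers: the opening in per cent of the stroke, from 0 (shut) to 100 (fully open), then the shift along the world's x, y, z in mm, then the turn, a rotation vector about the world's x, y, z in rad. In form: [[fingers, dx, dy, dz, wx, wy, wz], ...]. A call has 1 to 5 rows; each row shifts and turns the commanded pose from where the row before left it; what a row does not reach is not made up. A row lasts 1/12 s, in which the tool goes at most 41.7 mm and 7.16 degrees, less where a joint would pass 70% of its speed; a pose out of reach is approached as far as the arm can. A call is refused whole if a number of a shift passes 41.7 or a number of a turn 0.125, either way. A call with a gripper value outside its range is refused whole. The fingers move at their own pace and stop on an object; the grip force is fixed at half the most. Time passes only in rows, so rows that do not move let the fingers close. It gives the time, the measured TCP pose, the force, the opening and the grip force at its end, in the units of the state.
- sense(): the state, without advancing time (a new reading comes with each control period).
- capture(name): name is "side" or "top"; returns a dict with "frame" (420x560x3 uint8, red, green, blue), "z_map" (420x560 float32, m along the optical axis (not along the pixel's ray), 0 where there is no reading), "fx", "fy", "cx", "cy" (pixels), "R" (3x3) and "t" (3): a world point X has camera coordinates R X + t. Camera axes: x right, y down, z forward; pixel columns grow to the right and rows downward; lengths in m; the calibration is good to about 2 mm. A picture is of the moment at which its call begins.
- finish_job(): hands the job in; it is judged then, once.
Trained networks look in a picture, given as the dict that the camera call returned (one of the last four; its "shot" number tells which), for a name from the list of things; names that differ only in an ending like _2 or _b are one class to them, and where a whole thing is asked for, a point or a joint stands for the part that bears it (a point fixed in the world has none). Each returns a list of dicts, best first, with "p" (0 to 1); they miss things now and then, are a little off and sometimes report something else, mostly with a low value. They report only what shows in the picture. A call takes as long as a camera call.
- search_frame(label, picture): "xy" ([column, row] in pixels, amid what is visible of it).
- masks_of(label, picture): "region" (420x560 bool, what is visible of it) and "xy" ([column, row] in pixels, amid what is visible of it).
The state is a dict: "time_s": time; "joints": joint angles; "joint_velocities": joint speeds; "effort": joint torques, N m; "tcp_pos": TCP position; "ee_rot": TCP orientation; "wrist_force": force on the tool from outside, world axes, zero at the start; "moment": the same for the moment, N m; "gripper_width": opening from 0.0 (shut) to 1.0 (fully open); "gripper_force": force on a finger pad.
Only numpy, scipy, OpenCV 4.12 (cv2) and the standard library are available. Lean on these libraries where they do the work, as an engineer would, in place of code of your own. Each camera call takes 0.05 s, during which the arm holds its last target. There are 200 camera calls.

## Working session

There is one attempt and no reset: what is moved stays moved. The work goes in short steps, Python scripts to look and compute and a tool call to move; the robot and the scene stay as the last step left them, time stands still between calls to the robot, and variables do not carry over. Pictures are saved under pics/ and viewed, at most 10 in all, crops included, and the job is handed in when it is done.

Besides the shell and the picture viewer there is one more tool, called after ">>>" as name(argument=value, ...) on one line, values as JSON. drive_tool: Moves the arm, as the interface text tells. Its arguments: {"type":"object","properties":{"rows":{"type":"array"}},"required":["rows"]}

```bash
mkdir -p pics; cat > h.py <<'E'
import numpy as np, cv2
from station import *
def world(p,mask):
    v,u=np.nonzero(mask&(p["z_map"]>0)); z=p["z_map"][v,u]
    c=np.stack([(u-p["cx"])/p["fx"]*z,(v-p["cy"])/p["fy"]*z,z],1)
    return (c-p["t"])@p["R"]
E
python3 - <<'E'
from h import *
s=sense(); print(s["time_s"],s["tcp_pos"],s["ee_rot"])
for n in("top","side"):
    p=capture(n); cv2.imwrite(f"pics/{n}0.png",p["frame"][:,:,::-1])
    print(n,"cam",-p["R"].T@p["t"])
    for l in("bird_slide","bird_carriage","bird_tab","squirrel_tab"):
        for m in masks_of(l,p)[:2]:
            w=world(p,m["region"]); print(l,round(m["p"],2),np.round(m["xy"]),m["region"].sum(),np.round(np.median(w,0),3) if len(w) else None)
    hsv=cv2.cvtColor(p["frame"],cv2.COLOR_RGB2HSV)
    red=((hsv[...,0]<8)|(hsv[...,0]>172))&(hsv[...,1]>130)&(hsv[...,2]>60)
    k,lab,st,ce=cv2.connectedComponentsWithStats(red.astype(np.uint8))
    for i in range(1,k):
        if st[i,4]>40:
            w=world(p,lab==i); t=w[w[:,2]>.079]
            print("red",np.round(ce[i]),st[i,4],len(t),np.round(t.mean(0),4) if len(t) else np.round(w.mean(0),3))
            if len(t)>10:
                print(cv2.minAreaRect((t[:,:2]*1000).astype(np.float32)))
E
```

```text
0.0 [0.20278921 0.59055793 0.24045127] [[ 9.45719438e-01 -3.24983586e-01 -6.43471404e-04]
 [-3.24984210e-01 -9.45716993e-01 -2.15226238e-03]
 [ 9.09081042e-05  2.24455441e-03 -9.99997477e-01]]
top cam [0.36842623 0.00317973 0.85511569]
bird_slide 0.58 [176. 155.] 6572 [0.645 0.224 0.024]
bird_carriage 0.61 [171. 164.] 2162 [0.621 0.221 0.039]
bird_tab 0.96 [172. 163.] 2207 [0.621 0.221 0.039]
squirrel_tab 0.87 [382. 207.] 2280 [ 0.543 -0.218  0.039]
red [164. 186.] 126 125 [0.5688 0.2331 0.0839]
((569.0017700195312, 233.3189239501953), (46.36220169067383, 11.632074356079102), 84.41358184814453)
red [398. 226.] 130 129 [ 0.4926 -0.2405  0.0836]
((492.8792724609375, -241.04881286621094), (10.971110343933105, 47.87474060058594), 13.357269287109375)
side cam [0.31134016 0.58214294 0.79859164]
bird_slide 0.7 [178. 322.] 9357 [0.641 0.244 0.024]
bird_carriage 0.79 [190. 321.] 3297 [0.623 0.24  0.038]
bird_tab 0.61 [188. 321.] 3221 [0.623 0.24  0.039]
squirrel_tab 0.74 [316. 168.] 1749 [ 0.551 -0.212  0.038]
red [343. 164.] 115 60 [ 0.4928 -0.239   0.0826]
((493.6437683105469, -241.7346954345703), (9.346346855163574, 47.935611724853516), 13.365087509155273)
red [217. 321.] 198 159 [0.5693 0.2341 0.0831]
((570.2007446289062, 233.05845642089844), (48.10611343383789, 10.959391593933105), 85.61649322509766)
```

View pics/top0.png

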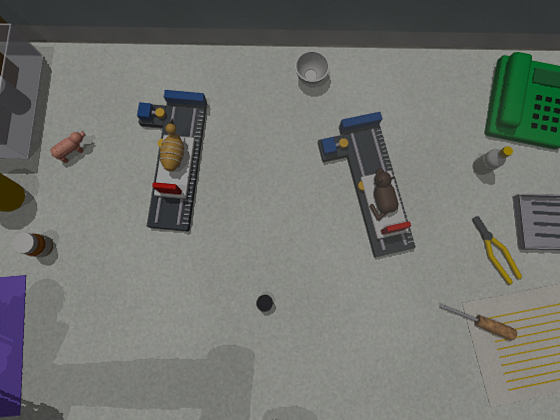

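View pics/side0.png

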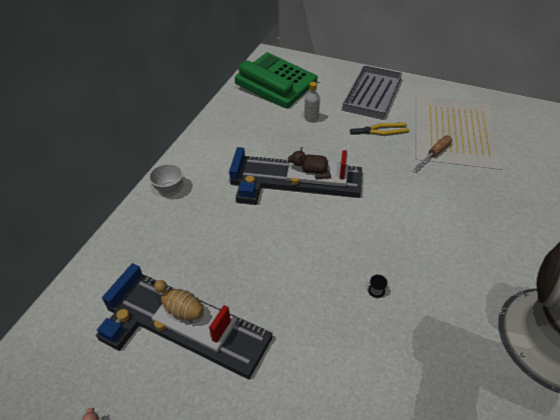

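The straw bird is on the left slide, with its red tab at top (164,186) and the blue stop at (185,98). The squirrel is on the right slide, with its tab at (398,226). Next I'll get the slide's axis.

```bash
cat >> h.py <<'E'
def comps(p):
    hsv=cv2.cvtColor(p["frame"],cv2.COLOR_RGB2HSV); H,S,V=[hsv[...,i] for i in range(3)]
    out={}
    for nm,m in(("red",((H<8)|(H>172))&(S>130)&(V>60)),("blue",(H>100)&(H<120)&(S>120)&(V>50))):
        k,lab,st,ce=cv2.connectedComponentsWithStats(m.astype(np.uint8)); out[nm]=[]
        for i in range(1,k):
            if st[i,4]<40: continue
            w=world(p,lab==i)
            t=w[w[:,2]>(.078 if nm=="red" else .038)]
            if len(t)>20 and t[:,0].min()>.4 and np.abs(t[:,1]).max()<.36: out[nm].append((t.mean(0),cv2.minAreaRect((t[:,:2]*1000).astype(np.float32))))
    return out
E
python3 - <<'E'
from h import *
for n in("top","side"):
    p=capture(n)
    for k,v in comps(p).items():
        for t,r in v: print(n,k,np.round(t,4),np.round(r[0]),np.round(r[1]),round(r[2],1))
    m=masks_of("bird_slide",p)[0]
    w=world(p,m["region"]); w=w[(w[:,2]>.012)&(w[:,2]<.028)]
    print(cv2.minAreaRect((w[:,:2]*1000).astype(np.float32)))
E
```

```text
top red [0.5688 0.2332 0.084 ] [569. 233.] [47. 12.] 84.9
top red [ 0.4926 -0.2405  0.0835] [ 493. -241.] [11. 47.] 13.6
top blue [0.789  0.2163 0.0462] [789. 216.] [87. 20.] 85.5
top blue [0.7548 0.3035 0.0421] [754. 304.] [26. 33.] 88.7
top blue [ 0.7383 -0.1819  0.0457] [ 739. -182.] [18. 89.] 13.3
top blue [ 0.6792 -0.109   0.0417] [ 679. -109.] [32. 26.] 12.4
((645.8719482421875, 256.198486328125), (146.27178955078125, 308.504150390625), 85.60552215576172)
side red [ 0.4929 -0.2397  0.0829] [ 494. -242.] [10. 51.] 13.0
side red [0.5694 0.2343 0.0829] [570. 234.] [48. 10.] 85.8
side blue [ 0.7376 -0.1822  0.045 ] [ 738. -183.] [18. 89.] 13.3
side blue [ 0.6796 -0.1108  0.0412] [ 680. -111.] [34. 27.] 12.9
side blue [0.7895 0.2171 0.0456] [789. 216.] [89. 19.] 86.2
side blue [0.7554 0.3036 0.0416] [756. 304.] [28. 33.] 83.3
((646.7138671875, 254.97171020507812), (147.6876983642578, 306.2420349121094), 85.58958435058594)
```

>>> drive_tool(rows=[[0, 27, -29, 0, 0, 0, 0.05], [0, 27, -29, 0, 0, 0, 0.05], [0, 27, -29, 0, 0, 0, 0.05], [0, 27, -29, 0, 0, 0, 0.05], [0, 27, -29, 0, 0, 0, 0.054]])

```text
time_s: 1.12
tcp_pos: [0.3388, 0.4447, 0.2418]
ee_rot: [[0.997, -0.073, 0.0], [-0.073, -0.997, 0.0], [0.0, -0.0, -1.0]]
wrist_force: [0.9, -0.2, 0.3]
gripper_width: 0.707
gripper_force: 0.0
```

>>> drive_tool(rows=[[0, 27, -30, 0, 0, 0, 0], [0, 27, -30, 0, 0, 0, 0], [0, 27, -30, 0, 0, 0, 0], [0, 27, -30, 0, 0, 0, 0], [0, 0, 0, 0, 0, 0, 0]])

```text
time_s: 1.53
tcp_pos: [0.4491, 0.3215, 0.2417]
ee_rot: [[0.997, -0.083, 0.0], [-0.083, -0.997, -0.001], [0.001, 0.001, -1.0]]
wrist_force: [-0.8, 0.6, -0.0]
gripper_width: 0.326
gripper_force: 0.0
```

```bash
python3 -c "
from h import *
s=sense();print(s['time_s'],s['tcp_pos'],s['ee_rot'].round(3) if hasattr(s['ee_rot'],'round') else s['ee_rot'],s['gripper_width'],s['wrist_force'])"
```

```text
1.5333 [0.44911587 0.32152149 0.24174004] [[ 0.997 -0.083  0.   ]
 [-0.083 -0.997 -0.001]
 [ 0.001  0.001 -1.   ]] 0.325552326164455 [-0.79183516  0.55335654 -0.04427695]
```

>>> drive_tool(rows=[[0, 24, -28, 0, 0, 0, 0], [0, 24, -28, 0, 0, 0, 0], [0, 23, -28, 0, 0, 0, 0], [0, 0, 0, -30, 0, 0, 0], [0, 0, 0, -35, 0, 0, 0]])

```text
time_s: 1.95
tcp_pos: [0.5198, 0.2418, 0.1787]
ee_rot: [[0.997, -0.08, 0.007], [-0.08, -0.997, 0.005], [0.006, -0.005, -1.0]]
wrist_force: [0.6, 1.0, -1.5]
gripper_width: 0.015
gripper_force: 0.0
```

>>> drive_tool(rows=[[0, 0, 0, -35, 0, 0, 0], [0, 0, 0, -35, 0, 0, 0], [0, 0, 0, -20, 0, 0, 0], [0, 0, 0, -10, 0, 0, 0], [0, 0, 0, 0, 0, 0, 0]])

```text
time_s: 2.37
tcp_pos: [0.5158, 0.2414, 0.0743]
ee_rot: [[0.997, -0.077, -0.004], [-0.077, -0.997, -0.003], [-0.004, 0.003, -1.0]]
wrist_force: [-1.3, -0.7, 0.4]
gripper_width: 0.01
gripper_force: 0.0
```

```bash
python3 -c "
from h import *
p=capture('side');cv2.imwrite('pics/side1.png',p['frame'][:,:,::-1]);print(sense()['tcp_pos'])"
```

```text
[0.51703194 0.24223726 0.0762357 ]
```

View pics/side1.png

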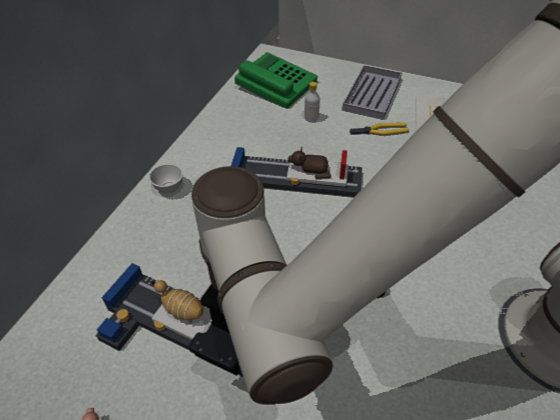

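The gripper is closed and sits behind the tab at around (215,340), clear of the bird at (183,303). Pushing now.

>>> drive_tool(rows=[[0, 10, -2, 0, 0, 0, 0], [0, 10, -1, 0, 0, 0, 0], [0, 8, -1, 0, 0, 0, 0], [0, 8, -0.5, 0, 0, 0, 0], [0, 8, -0.5, 0, 0, 0, 0]])

```text
time_s: 2.83
tcp_pos: [0.5619, 0.237, 0.0773]
ee_rot: [[0.997, -0.077, 0.0], [-0.077, -0.997, 0.001], [0.0, -0.001, -1.0]]
wrist_force: [-2.4, 0.7, 0.4]
gripper_width: 0.006
gripper_force: 1.1
```

>>> drive_tool(rows=[[0, 8, -0.6, 0, 0, 0, 0], [0, 8, -0.6, 0, 0, 0, 0], [0, 8, -0.6, 0, 0, 0, 0], [0, 8, -0.6, 0, 0, 0, 0], [0, 8, -0.6, 0, 0, 0, 0]])

```text
time_s: 3.25
tcp_pos: [0.6015, 0.2338, 0.0764]
ee_rot: [[0.997, -0.077, -0.001], [-0.077, -0.997, -0.0], [-0.001, 0.001, -1.0]]
wrist_force: [-1.6, -1.2, 1.5]
gripper_width: 0.002
gripper_force: 1.1
```

>>> drive_tool(rows=[[0, 6, -0.5, 0, 0, 0, 0], [0, 6, -0.5, 0, 0, 0, 0], [0, 4, -0.3, 0, 0, 0, 0], [0, 0, 0, 0, 0, 0, 0]])

```text
time_s: 3.58
tcp_pos: [0.617, 0.2326, 0.0763]
ee_rot: [[0.997, -0.077, -0.001], [-0.077, -0.997, -0.0], [-0.001, 0.001, -1.0]]
wrist_force: [-1.5, -0.3, 1.2]
gripper_width: 0.002
gripper_force: 1.1
```

>>> drive_tool(rows=[[0, 4, -0.3, 0, 0, 0, 0], [0, 4, -0.3, 0, 0, 0, 0], [0, 3, -0.2, 0, 0, 0, 0], [0, 0, 0, 0, 0, 0, 0]])

```text
time_s: 3.92
tcp_pos: [0.6285, 0.2322, 0.0765]
ee_rot: [[0.997, -0.076, 0.001], [-0.076, -0.997, 0.0], [0.001, -0.0, -1.0]]
wrist_force: [-0.4, -0.1, -0.6]
gripper_width: 0.004
gripper_force: 0.2
```

>>> drive_tool(rows=[[0, 2, -0.2, 0, 0, 0, 0], [0, 2, -0.2, 0, 0, 0, 0], [0, 0, 0, 0, 0, 0, 0]])

```text
time_s: 4.17
tcp_pos: [0.633, 0.2318, 0.0767]
ee_rot: [[0.997, -0.076, 0.002], [-0.076, -0.997, 0.001], [0.002, -0.001, -1.0]]
wrist_force: [0.0, -0.1, -0.6]
gripper_width: 0.002
gripper_force: 0.0
```

>>> drive_tool(rows=[[0, 2, -0.1, 0, 0, 0, 0], [0, 2, -0.1, 0, 0, 0, 0], [0, 0, 0, 0, 0, 0, 0]])

```text
time_s: 4.42
tcp_pos: [0.6366, 0.2314, 0.0766]
ee_rot: [[0.997, -0.077, 0.001], [-0.077, -0.997, 0.0], [0.001, -0.0, -1.0]]
wrist_force: [0.2, 0.7, -0.3]
gripper_width: 0.007
gripper_force: 0.2
```

The force fell to zero at x≈0.63, which fits the carriage snapping home. I'll back off, raise the arm and look.

>>> drive_tool(rows=[[0, -20, 1.5, 0, 0, 0, 0], [0, -30, 2, 0, 0, 0, 0], [0, 0, 0, 35, 0, 0, 0], [0, 0, 0, 40, 0, 0, 0], [0, 0, 0, 40, 0, 0, 0]])

```text
time_s: 4.83
tcp_pos: [0.5854, 0.2343, 0.1922]
ee_rot: [[0.997, -0.076, -0.001], [-0.076, -0.997, -0.002], [-0.001, 0.002, -1.0]]
wrist_force: [1.0, 1.0, -0.1]
gripper_width: 0.008
gripper_force: 0.0
```

>>> drive_tool(rows=[[0, -35, 0, 20, 0, 0, 0], [0, -35, 0, 0, 0, 0, 0], [0, -35, 0, 0, 0, 0, 0], [0, -30, 0, 0, 0, 0, 0], [0, 0, 0, 0, 0, 0, 0]])

```text
time_s: 5.25
tcp_pos: [0.4469, 0.2337, 0.2122]
ee_rot: [[0.997, -0.075, -0.001], [-0.075, -0.997, 0.001], [-0.001, -0.0, -1.0]]
wrist_force: [-1.0, -1.4, -0.2]
gripper_width: 0.007
gripper_force: 0.0
```

```bash
python3 - <<'E'
from h import *
for n in("top","side"):
    p=capture(n); cv2.imwrite(f"pics/{n}2.png",p["frame"][:,:,::-1])
    for k,v in comps(p).items():
        for t,r in v: print(n,k,np.round(t,4),np.round(r[0]),np.round(r[1]),round(r[2],1))
s=sense();print(s['time_s'],s['tcp_pos'],s['wrist_force'])
E
```

```text
top red [0.6512 0.2269 0.0839] [652. 227.] [47. 12.] 84.6
top red [ 0.4927 -0.2404  0.0835] [ 493. -241.] [11. 48.] 13.5
top blue [0.7902 0.2499 0.0472] [782. 247.] [45. 18.] 30.9
top blue [0.7878 0.1967 0.0462] [788. 198.] [50. 19.] 85.3
top blue [0.7546 0.3034 0.0423] [755. 304.] [26. 34.] 87.7
top blue [ 0.7385 -0.182   0.0456] [ 739. -182.] [18. 88.] 13.4
top blue [ 0.6791 -0.109   0.0417] [ 679. -109.] [31. 27.] 13.2
side red [0.6519 0.2275 0.0827] [652. 227.] [50. 11.] 87.8
side blue [ 0.7318 -0.1705  0.0536] [629.  22.] [ 34. 552.] 28.1
side blue [ 0.6471 -0.033   0.1214] [584.  72.] [ 16. 449.] 30.1
side blue [0.7858 0.1806 0.0456] [787. 182.] [18. 21.] 2.6
side blue [0.7912 0.2354 0.0451] [791. 231.] [58. 19.] 85.7
side blue [0.7551 0.3038 0.0415] [755. 303.] [28. 33.] 85.7
5.35 [0.45091319 0.2351404  0.21259853] [ 0.77872247 -1.17730457  0.14018852]
```

View pics/top2.png

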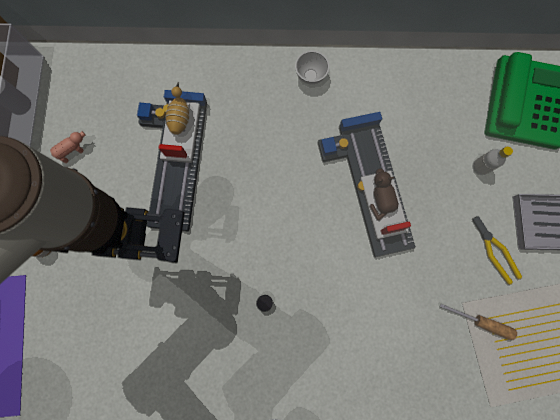

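The carriage is at the stop: the tab moved 82 mm to (0.652, 0.227), 138 mm from the stop's centre, which is the fully-home distance. The top picture shows the tab at (172,151), the bird against the stop at (180,108), the squirrel unmoved and the gripper clear.

```bash
python3 -c "
from station import *
print(finish_job())"
```

```text
the job is handed in; nothing more can be done
None
```

The bird carriage was pushed past the catch and measured fully home at its stop, the squirrel carriage did not move, the arm was clear, and the job was handed in at about 5.4 s (the hand-in returned no verdict).

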